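Clamp the sample jar and twist its lid free

ROBOT

A 7-joint arm with a two-finger parallel gripper is mounted at the origin on the work surface. World frame = base frame: x ahead of the robot, y to its left, z up, the work surface at z = 0. Lengths are in m, angles in rad, forces in N, time in s.
With the tool pointing down it reaches from about 0.4 to 0.85 m from the base axis. Payload 10.4 kg.
Tool frame: the origin (TCP) lies at the very end of the fingers, on their centre line; the grasp point (between the pads) lies 19 mm behind it (hold_point_z is the z of the grasp point in the tool frame, in m); z points along the fingers, y is the line along which they close (so a half turn about z gives the same grasp; the last joint's range is limited). The gripper opens to 85 mm and grips with 20 to 120 N. Pads are 22 mm wide; open, the fingers measure 114 mm over their backs; the gripper's body (76 mm by 85 mm) begins 54 mm behind the grasp point. The pads swing forward as they close: fully open they stand 13 mm farther back than shut.
Start: joints at [-1.159, 0.332, -0.065, 1.46, 0.022, 1.35, -0.088], TCP at [0.263, 0.567, 0.231] pointing down, gripper open.
Joint ranges: [-2.6, 2.6], [-0.5, 2.12], [-1.47, 1.34], [0.16, 2.42], [-1.27, 4.41], [0.06, 2.06], [-2.6, 2.6]. Speed limits (rad/s): [2.22, 2.22, 2.79, 2.79, 3.14, 3.14, 3.14].

INTERFACE

Orientations are given as [roll, pitch, yaw] about the fixed x, y, z axes, in that order (R = Rz(yaw) Ry(pitch) Rx(roll)).
In Python, from cell import * gives the robot as it stands. The module is installed in compiled form; this text tells all that it offers.
- The arm moves only by the shell command python3 -m creep 'ROWS' [FORCE]. ROWS is JSON, a list that holds one entry, the list of rows, each a list of 5 numbers: the shift along the tool's x, y, z normalised to -1 to 1, where 1 is 0.75 m, then the turn about the tool's z normalised to -1 to 1, where 1 is pi/4 rad, then the gripper's target within -1 to 1 (fully open at 1, half-way at 0, shut at -1). A call has 1 to 8 rows; each row shifts and turns the commanded pose from where the row before left it, along the tool's axes as they then stand; what a row does not reach is not made up. A row lasts 1/10 s, in which the tool goes at most 50 mm and 8.59 degrees, less where a joint would pass 70% of its speed; a pose out of reach is approached as far as the arm can. A call with a number of a shift or a turn outside -1 to 1 is refused whole. A call with a gripper value outside its range is refused whole. The fingers move at their own pace and stop on an object; FORCE is the grip in N (left out, the last holds). Time passes only in rows, so rows that do not move let the fingers close. It gives the time, the measured TCP pose, the force, the opening and the grip force at its end, in the units of the state.
- read_state(): the state, without advancing time (a new reading comes with each control period).
- get_image(name): name is "side" or "top"; returns a dict with "frame" (400x640x3 uint8, red, green, blue), "z_map" (400x640 float32, m along the optical axis (not along the pixel's ray), 0 where there is no reading), "fx", "fy", "cx", "cy" (pixels), "camera_from_world" (4x4, takes a point from world to camera coordinates). Camera axes: x right, y up, looking along -z (the intrinsics and any distortion apply to the point x, -y, -z); pixel columns grow to the right and rows downward; lengths in m; the calibration is good to about 2 mm. A picture is of the moment at which its call begins.
- hand_in(): hands the job in; it is judged then, once.
Trained networks look in the newest picture that a camera, given by its name, has taken for a name from the list of things; names that differ only in an ending like _2 or _b are one class to them, and where a whole thing is asked for, a point or a joint stands for the part that bears it (a point fixed in the world has none). Each returns a list of dicts, best first, with "conf" (0 to 1); they miss things now and then, are a little off and sometimes report something else, mostly with a low value. They report only what shows in the picture. A call takes as long as a camera call. They do not tell look-alikes from the thing itself.
- spot_in(thing, camera): "location" ([column, row] in pixels, amid what is visible of it).
- silhouettes(thing, camera): "pixels" (400x640 bool, what is visible of it) and "location" ([column, row] in pixels, amid what is visible of it).
- pinpoint(thing, camera): "location" ([column, row] in pixels: a listed point, or the origin of a listed thing).
The state is a dict: "clock": time; "joints": joint angles; "qvel": joint speeds; "effort": joint torques, N m; "ee_pos": TCP position; "tcp_rot": TCP orientation; "force": force on the tool from outside, world axes, zero at the start; "wrist_torque": the same for the moment, N m; "width": finger opening in m; "grip_force": force on a finger pad.
Only numpy, scipy, OpenCV 4.12 (cv2) and the standard library are available. Lean on these libraries where they do the work, as an engineer would, in place of code of your own. Each camera call takes 0.05 s, during which the arm holds its last target. There are 200 camera calls.

TASK

Swing the toggle clamp's handle all the way over centre so that its pad locks the stoneware jar in the stand, and leave it locked. Then twist the tight wooden lid anticlockwise until its threads let go, without turning or dragging the jar, stop turning there, lift the lid straight up until its lower edge is about 15 mm above the jar's mouth, and finish while still holding it level there, leaving the other wares alone.

Things in the scene. Friction and masses are not known exactly. Their poses are not given: they have to be found in the camera images.
- stand: Fixed jar-opening stand: a wooden board 170 (x) x 255 (y) x 18 mm with a wooden V nest (top 60 mm above the table) on its -y side and a steel push toggle clamp on its +y side. Origin on the table under the nominal jar axis; z up. The clamp's plunger runs along the stand's -y, pushing the jar into the V.
- clamp_pivot (a point): Point on the vertical pivot axis of the clamp handle, 110 mm to the stand's +y from its origin, 92 mm above the table.
- clamp_grip (a point): Middle of the free upper part of the handle's grip: an upright round dark wood post 18 mm in diameter, its top 112 mm above the table; it stands at the end of a flat steel arm whose top lies 70 mm above the table. This point is 92 mm above the table and 85 mm from the pivot axis, and moves round it with the handle.
- clamp_handle (a joint): Handle angle (rad) about the vertical pivot, growing clockwise from above: 0 open (post to the stand's -x +y), 1.5 dead centre, 1.75 end stop; locked, it rests near 1.7 (post to its +x +y). The pad meets the jar near 0.9; then its spring resists with up to about 5 N at the post, and past 1.5 keeps the handle locked. Let go before 1.5, it springs back.
- clamp_pad: Sprung rubber pad 26 mm wide, 24 mm high, on the end of the plunger, 43 mm above the table; origin in the middle of its face. Locked, it presses on the jar with about 30 N.
- jar: Loose white stoneware jar, 0.45 kg, origin at the centre of its underside (18 mm above the table, on the board), z up. Body 72 mm in diameter and 58 mm high, then a 43 mm neck. Unclamped, it would spin along with the lid; clamping shifts it up to 4 mm towards the V.
- jar_mouth (a point): Centre of the jar's mouth, on the axis 92 mm above the jar's underside (top of the released rubber seal).
- jar_badge (a point): Small round brass badge on the jar's side, on the jar's +x, 30 mm above its underside; shows whether the jar turns.
- lid: Loose round wooden twist-off lid, 59 mm in diameter, 24 mm high, 70 g, origin at the centre of its lower edge, z up. Shut, its lower edge is 70 mm and its top 94 mm above the jar's underside; 12 mm of bare neck show below it. Three lugs inside sit under ledges on the neck, pressed there by the rubber seal: about 0.3 to 0.6 N m to turn it. Once clear it lifts straight off.
- lid_stud (a point): Small brass stud in the lid's top, 25 mm from its axis on the lid's +x; shut, it points the way of the jar's badge (jar's +x). After about 50 degrees anticlockwise (from above) the lugs come clear and the seal pops the lid up 2 mm; a stop blocks it again at about 90 degrees, so turn 60 to 80. Clockwise it is blocked at once.
- mortar: Bystander: marble mortar, 96 mm wide, 70 mm high, beside the stand on its -y side.
- pestle: Bystander: marble pestle standing on its end, 104 mm high, beyond the stand.
- copper_cup: Bystander: copper cup, 64 mm wide, 60 mm high, beyond the stand.
- spice_jar: Bystander: amber glass spice jar, 44 mm wide, 75 mm high, on the stand's +y side.
Things that resemble listed ones, but are neither listed nor needed, are in the scene too. Several things have the shape of the lid; the one meant has the colours described above.

How it is judged:
By the outcome, as a careful person would: the job done as asked, in the order asked, and still so for the second after the job is handed in, while the arm keeps its last pose, push and grip.
It also fails if it takes over 51 s, if anything falls off the work surface, if the arm or the gripper's body presses on something with over 40 N, if the wrist force passes 120 N, or if a joint passes its speed limit or range.

## Working session

There is one attempt and no reset: what is moved stays moved. The work goes in short steps, Python scripts to look and compute and a shell command to move; the robot and the scene stay as the last step left them, time stands still between calls to the robot, and variables do not carry over. Pictures are saved under pics/ and viewed, at most 10 in all, crops included, and the job is handed in when it is done.

```bash
mkdir -p pics; cat > h.py <<'E'
from cell import *
import numpy as np, cv2
def save(im,n): cv2.imwrite('pics/'+n,im['frame'][:,:,::-1])
def ray(im,px):
    T=np.linalg.inv(im['camera_from_world']); d=np.array([(px[0]-im['cx'])/im['fx'],-(px[1]-im['cy'])/im['fy'],-1.])
    return T[:3,3],T[:3,:3]@d
def atz(im,px,z):
    o,d=ray(im,px); return o+d*(z-o[2])/d[2]
def dep(im,px):
    o,d=ray(im,px); c,r=int(round(px[0])),int(round(px[1])); return o+d*im['z_map'][r,c]
def proj(im,p):
    q=im['camera_from_world']@np.r_[p,1]; return [im['cx']-im['fx']*q[0]/q[2], im['cy']+im['fy']*q[1]/q[2]]
E
python3 - <<'E'
from h import *
np.set_printoptions(precision=3,suppress=True)
s=read_state(); print(s)
Z=dict(stand=0,clamp_pivot=.092,clamp_grip=.092,clamp_pad=.043,jar=.018,jar_mouth=.11,jar_badge=.048,lid=.088,lid_stud=.112,mortar=0,pestle=0,copper_cup=0,spice_jar=0)
for cam in('top','side'):
    im=get_image(cam); save(im,cam+'0.png'); print(cam,im['fx'],im['cx'],im['cy'],np.linalg.inv(im['camera_from_world'])[:3,3])
    for t,z in Z.items():
        print(t,[(np.round(d['conf'],2),np.round(d['location']),atz(im,d['location'],z)[:2]) for d in pinpoint(t,cam)[:3]])
E
```

```text
{'clock': 0.0, 'joints': array([-1.159,  0.333, -0.065,  1.461,  0.022,  1.35 , -0.089]), 'qvel': array([ 0.001,  0.001, -0.001,  0.001,  0.001, -0.001, -0.001]), 'effort': array([ -0.001, -62.542,   0.049, -39.161,   0.016,   0.01 ,  -0.   ]), 'ee_pos': array([0.263, 0.567, 0.231]), 'tcp_rot': array([-3.14 ,  0.   ,  2.707]), 'force': array([-0.168, -1.324,  0.808]), 'wrist_torque': array([ 0.003,  0.031, -0.022]), 'grip_force': 0.0, 'width': 0.08525900287618247}
top 481.79686276742854 313.17350729328535 198.3210294500412 [0.408 0.02  1.043]
stand [(np.float64(0.92), array([338., 212.]), array([ 0.577, -0.025]))]
clamp_pivot [(np.float64(0.67), array([286., 193.]), array([0.601, 0.085]))]
clamp_grip [(np.float64(0.7), array([249., 213.]), array([0.56 , 0.157]))]
clamp_pad [(np.float64(0.6), array([321., 204.]), array([0.586, 0.014]))]
jar [(np.float64(0.61), array([341., 212.]), array([ 0.575, -0.03 ]))]
jar_mouth [(np.float64(0.72), array([343., 205.]), array([ 0.572, -0.03 ]))]
jar_badge [(np.float64(0.59), array([355., 198.]), array([ 0.598, -0.059]))]
lid [(np.float64(0.81), arr
[... 1502 characters left out ...]
.float64(0.68), array([324., 198.]), array([ 0.571, -0.034])), (np.float64(0.66), array([277., 294.]), array([ 0.361, -0.215])), (np.float64(0.59), array([267., 264.]), array([ 0.375, -0.141]))]
lid_stud [(np.float64(0.9), array([287., 294.]), array([ 0.372, -0.238])), (np.float64(0.64), array([334., 194.]), array([ 0.585, -0.055]))]
mortar [(np.float64(0.69), array([351., 291.]), array([ 0.521, -0.229]))]
pestle [(np.float64(0.54), array([393., 232.]), array([ 0.699, -0.139])), (np.float64(0.34), array([291., 152.]), array([0.636, 0.271]))]
copper_cup [(np.float64(0.89), array([382., 207.]), array([ 0.727, -0.056]))]
spice_jar [(np.float64(0.89), array([289., 150.]), array([0.638, 0.286]))]
```

```bash
python3 - <<'E'
import cv2
a=cv2.imread('pics/top0.png')[100:320,170:470];b=cv2.imread('pics/side0.png')[100:320,220:440]
cv2.imwrite('pics/v1.png',cv2.resize(a,(800,587),interpolation=2))
cv2.imwrite('pics/v2.png',cv2.resize(b,(600,600),interpolation=2))
E
```

```text
(no output)
```

View pics/v1.png

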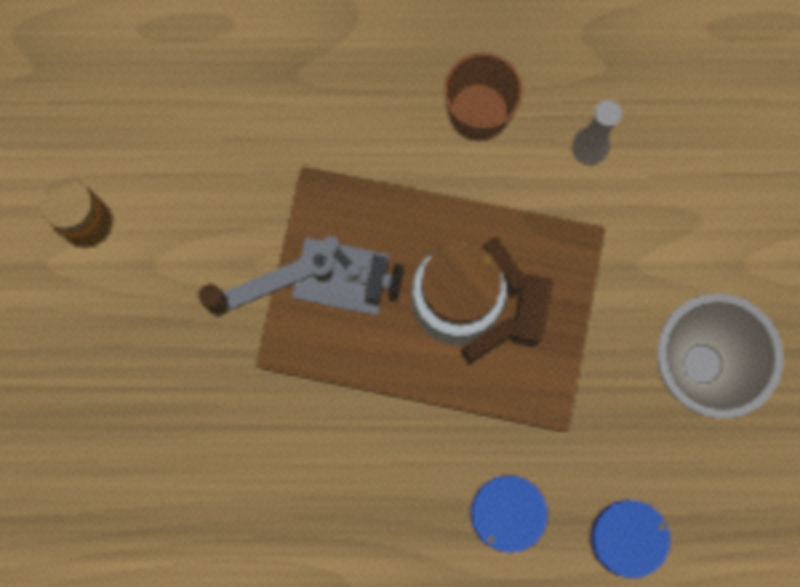

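View pics/v2.png

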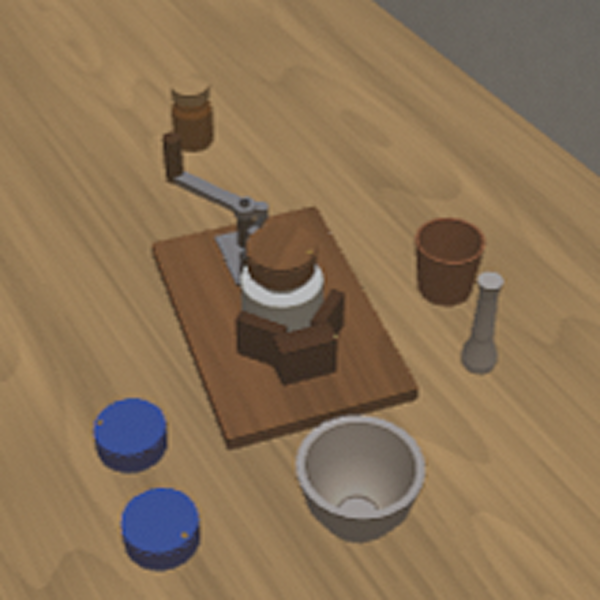

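The wooden lid sits on the white jar at about top px (342,207). The clamp post is at (249,213), the pivot at (287,195), and the two blue lids at the bottom are decoys. The stand is yawed about -11°. Next I move above the post.

```bash
python3 -m creep '[[[-0.042,-0.0235,0,0,1],[-0.042,-0.0235,0,0,1],[-0.042,-0.0235,0,0,1],[-0.042,-0.0235,0,0,1],[-0.042,-0.0235,0,0,1],[-0.042,-0.0235,0,0,1],[-0.042,-0.0235,0,0,1]]]'
python3 -m creep '[[[-0.042,-0.0235,0,0,1],[-0.042,-0.0235,0,0,1],[-0.042,-0.0235,0,0,1],[-0.042,-0.0235,0,0,1],[-0.042,-0.0235,0,0,1],[-0.042,-0.0235,0,0,1],[-0.042,-0.0235,0,0,1]]]'
python3 -m creep '[[[0,0,0.01,0.148,1],[0,0,0.01,0.148,1],[0,0,0.01,0.148,1],[0,0,0.01,0.148,1],[0,0,0.01,0.148,1],[0,0,0.01,0.148,1],[0,0,0,0,1],[0,0,0,0,1]]]'
python3 - <<'E'
from h import *
np.set_printoptions(precision=4,suppress=True)
for c in('top','side'):
    im=get_image(c); save(im,c+'1.png')
    for t,z in (('clamp_grip',.092),('clamp_pivot',.092)):
        print(c,t,[(round(d['conf'],2),d['location'],atz(im,d['location'],z)[:2]) for d in pinpoint(t,c)[:2]])
s=read_state();print(s['ee_pos'],s['tcp_rot'],s['joints'],s['clock'])
b=cv2.imread('pics/side1.png')[60:220,220:380];cv2.imwrite('pics/v3.png',cv2.resize(b,(600,600),interpolation=2))
E
```

```text
clock: 2.1
ee_pos: [0.412, 0.3608, 0.2315]
tcp_rot: [3.141, 0.0, 2.707]
force: [0.7, 0.1, 0.1]
width: 0.0854
grip_force: 0.0
clock: 2.8
ee_pos: [0.56, 0.1561, 0.2315]
tcp_rot: [3.141, 0.0, 2.707]
force: [0.2, 0.2, 0.1]
width: 0.0856
grip_force: 0.0
clock: 3.6
ee_pos: [0.5593, 0.1574, 0.1865]
tcp_rot: [3.142, -0.0, 2.013]
force: [-0.8, -0.3, -0.3]
width: 0.0852
grip_force: 0.0
top clamp_grip [(0.86, [247.7, 212.9], array([0.5598, 0.1605]))]
top clamp_pivot [(0.86, [284.3, 191.5], array([0.6036, 0.0879]))]
side clamp_grip [(0.83, [283.5, 158.2], array([0.557 , 0.1458])), (0.3, [324.8, 223.8], array([ 0.5291, -0.1081]))]
side clamp_pivot [(0.97, [310.7, 167.7], array([0.5976, 0.0757]))]
[0.5594 0.1573 0.1866] [ 3.141  -0.0001  2.0103] [-0.6341  0.2662  0.3347  1.6598 -0.0919  1.2305  0.1599] 3.9
```

View pics/v3.png

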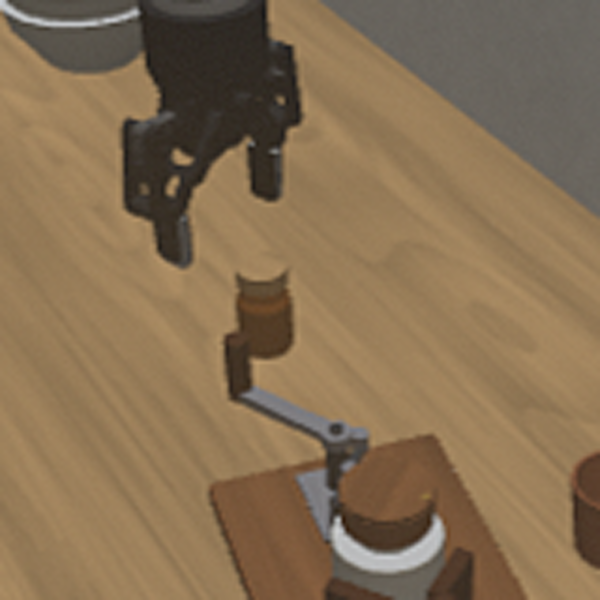

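The gripper is upright over the post, with its fingers straddling it tangentially, so I descend and grip lightly.

```bash
python3 -m creep '[[[0,0,0.0355,0,1],[0,0,0.0355,0,1],[0,0,0.0355,0,1],[0,0,0.0355,0,1],[0,0,0,0,1],[0,0,0,0,-1],[0,0,0,0,-1],[0,0,0,0,-1]]]' 20
python3 -m creep '[[[0,0,0,0,-1],[0,0,0,0,-1],[0,0,0,0,-1],[0,0,0,0,-1],[0,0,0,0,-1],[0,0,0,0,-1]]]'
```

```text
clock: 4.7
ee_pos: [0.5602, 0.1576, 0.0814]
tcp_rot: [3.139, -0.0, 2.009]
force: [-0.5, 1.5, 1.3]
width: 0.0437
grip_force: 0.0
clock: 5.3
ee_pos: [0.5598, 0.1576, 0.0806]
tcp_rot: [3.14, -0.0, 2.009]
force: [-0.5, 0.0, 5.6]
width: 0.0179
grip_force: 21.4
```

```bash
python3 -m creep '[[[-0.0006,0.0118,0,0.1333,-1],[-0.0006,0.0118,0,0.1333,-1],[-0.0006,0.0118,0,0.1333,-1],[-0.0006,0.0118,0,0.1333,-1],[-0.0006,0.0118,0,0.1333,-1],[-0.0006,0.0118,0,0.1333,-1],[-0.0006,0.0118,0,0.1333,-1],[-0.0006,0.0118,0,0.1333,-1]]]'
python3 -m creep '[[[-0.0006,0.0118,0,0.1333,-1],[-0.0006,0.0118,0,0.1333,-1],[-0.0006,0.0118,0,0.1333,-1],[-0.0006,0.0118,0,0.1333,-1],[-0.0006,0.0118,0,0.1333,-1]]]'
python3 - <<'E'
from h import *
im=get_image('side'); save(im,'s2.png')
b=im['frame'][60:220,220:420,::-1];cv2.imwrite('pics/v4.png',cv2.resize(b,(750,600),interpolation=2))
E
```

```text
clock: 6.1
ee_pos: [0.6289, 0.1588, 0.0806]
tcp_rot: [3.141, -0.001, 1.168]
force: [-2.5, -1.3, 6.5]
width: 0.0172
grip_force: 21.4
clock: 6.6
ee_pos: [0.6637, 0.1316, 0.0806]
tcp_rot: [3.141, -0.001, 0.644]
force: [-1.1, -1.3, 5.2]
width: 0.0173
grip_force: 21.3
```

View pics/v4.png

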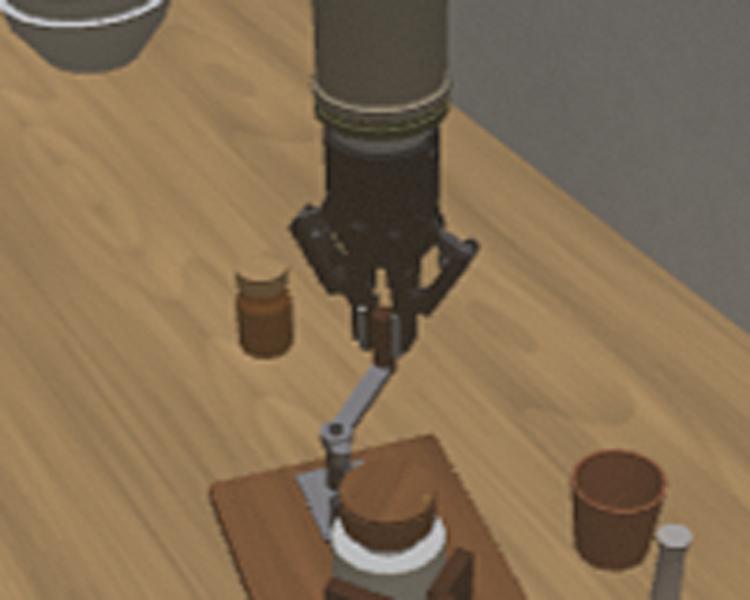

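The post is gripped and following the arc. I keep going past centre.

```bash
python3 -m creep '[[[-0.0003,0.008,0,0.089,-1],[-0.0003,0.008,0,0.089,-1],[-0.0003,0.008,0,0.089,-1],[-0.0003,0.008,0,0.089,-1],[0,0,0,0,-1]]]'
python3 -m creep '[[[-0.0001,0.004,0,0.0445,-1],[-0.0001,0.004,0,0.0445,-1],[0,0,0,0,-1]]]'
```

```text
clock: 7.15
ee_pos: [0.6705, 0.1196, 0.0801]
tcp_rot: [-3.129, 0.005, 0.374]
force: [-22.9, 18.5, 20.2]
width: 0.0172
grip_force: 24.7
clock: 7.45
ee_pos: [0.6701, 0.1193, 0.08]
tcp_rot: [-3.122, 0.008, 0.31]
force: [-36.1, 30.0, 27.3]
width: 0.0172
grip_force: 28.9
```

```bash
python3 - <<'E'
from h import *
np.set_printoptions(precision=4,suppress=True)
for c in('side','top'):
    im=get_image(c); save(im,c+'3.png')
    for t,z in (('clamp_grip',.092),('clamp_pivot',.092),('clamp_pad',.043),('jar_mouth',.11),('stand',0)):
        print(c,t,[(round(d['conf'],2),d['location'],atz(im,d['location'],z)[:2]) for d in pinpoint(t,c)[:2]])
a=cv2.imread('pics/top3.png')[130:250,230:390];b=cv2.imread('pics/side3.png')[100:220,260:420]
cv2.imwrite('pics/v5.png',np.hstack([cv2.resize(a,(400,300),interpolation=2),cv2.resize(b,(400,300),interpolation=2)]))
s=read_state();print(s)
E
```

```text
side clamp_grip [(0.51, [327.8, 151.7], array([0.6682, 0.1104]))]
side clamp_pivot [(0.69, [310.8, 169.6], array([0.5942, 0.0691]))]
side clamp_pad [(0.26, [323.4, 198.6], array([0.5936, 0.0077]))]
side jar_mouth [(0.92, [318.0, 190.8], array([ 0.5602, -0.0258]))]
side stand [(0.67, [324.7, 224.2], array([ 0.5727, -0.0332]))]
top clamp_grip [(0.19, [389.3, 155.7], array([ 0.6784, -0.1256]))]
top clamp_pivot [(0.64, [285.0, 192.5], array([0.6015, 0.0864])), (0.4, [431.9, 234.1], array([ 0.5179, -0.2054]))]
top clamp_pad [(0.47, [327.8, 206.7], array([ 0.5811, -0.0008]))]
top jar_mouth [(0.77, [340.3, 202.8], array([ 0.5773, -0.024 ])), (0.45, [285.8, 192.5], array([0.5979, 0.0836]))]
top stand [(0.7, [336.8, 212.8], array([ 0.575 , -0.0213])), (0.25, [342.9, 205.6], array([ 0.591 , -0.0348]))]
{'clock': 8.05, 'joints': array([-0.6757,  0.6489,  0.6419,  1.4807, -0.4244,  1.1619, -1.216 ]), 'qvel': array([ 0.0017,  0.001 ,  0.001 ,  0.0001, -0.0008,  0.002 ,  0.0007]), 'effort': array([ 24.5379, -54.9686,  34.8833, -33.1392,   8.3451, -11.8623,
        -0.2672]), 'ee_pos': array([0.6701, 0.1193, 0.08  ]), 'tcp_rot': array([-3.1226,  0.0079,  0.3112]), 'force': array([-36.8914,  29.6343,  26.4732]), 'wrist_torque': array([6.1672, 7.2987, 0.317 ]), 'grip_force': 28.777347654104233, 'width': 0.01727140906705268}
```

View pics/v5.png

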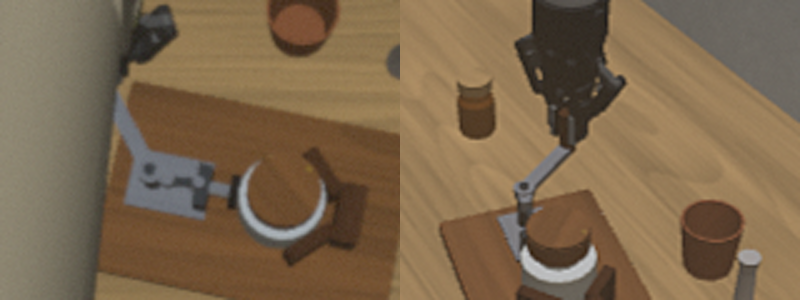

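The side view shows the post still held and the linkage near straight, but there is stiff resistance. I'll measure the handle angle against the board precisely.

```bash
cat >> h.py <<'E'
def cloud(im):
    r,c=np.mgrid[:400,:640]; T=np.linalg.inv(im['camera_from_world']); z=im['z_map']
    d=np.stack([(c-im['cx'])/im['fx']*z,-(r-im['cy'])/im['fy']*z,-z],-1)
    return d@T[:3,:3].T+T[:3,3]
E
python3 - <<'E'
from h import *
np.set_printoptions(precision=4,suppress=True)
for c in('top','side'):
    im=get_image(c); P=cloud(im); x,y,z=P[...,0],P[...,1],P[...,2]
    reg=(im['z_map']>0)&(abs(x-.58)<.2)&(abs(y)<.2)
    b=reg&(z>.012)&(z<.024); pts=P[b][:,:2].astype(np.float32)
    print(c,'board',cv2.minAreaRect((pts*1000)),len(pts))
    g=reg&(abs(z-.067)<.008)&(x>.595)&(y>.07)
    f=im['frame'].astype(int); g&=(f.max(-1)-f.min(-1)<35)
    q=P[g]; print('arm',len(q)); 
    if len(q)>5:
        m=q.mean(0); u=np.linalg.svd(q[:,:2]-m[:2])[2][0]; print(m,np.degrees(np.arctan2(u[1],u[0])),q[:,:2].min(0),q[:,:2].max(0))
    g=reg&(abs(z-.1)<.012)&(abs(x-.6)<.03)&(abs(y-.08)<.03); print('pivot top',P[g].mean(0),P[g].max(0),g.sum())
E
```

```text
top board ((560.9357299804688, -22.118515014648438), (395.2532043457031, 299.72125244140625), 6.3865132331848145) 7432
arm 199
[0.6228 0.092  0.0705] -152.7424379692693 [0.5957 0.0712] [0.66   0.1079]<stdin>:13: RuntimeWarning: Mean of empty slice.
  ret = um.true_divide(
Traceback (most recent call last):
ValueError: zero-size array to reduction operation maximum which has no identity
```

```bash
python3 - <<'E'
import cv2,numpy as np
a=cv2.imread('pics/top0.png')[180:220,255:335];b=cv2.imread('pics/top3.png')[180:220,255:335]
cv2.imwrite('pics/v6.png',np.vstack([cv2.resize(a,(600,300),interpolation=2),cv2.resize(b,(600,300),interpolation=2)]))
E
```

```text
(no output)
```

View pics/v6.png

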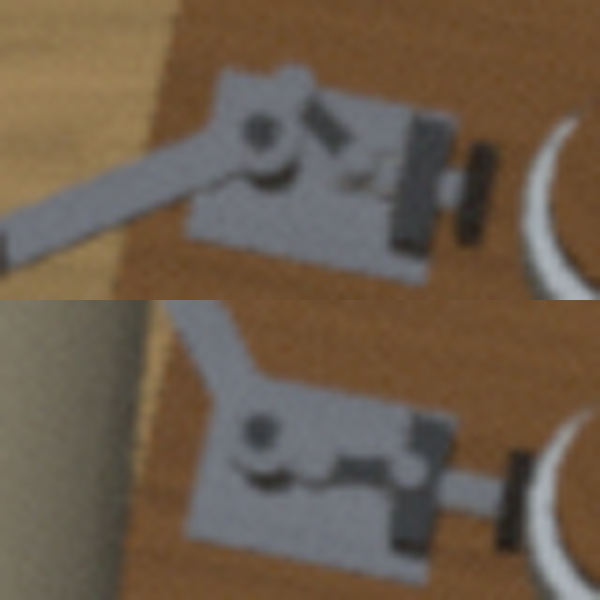

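The crank pin now lies on the other side of the line from pivot to plunger, so the handle looks over-centre. I'll back the command off and see which way the handle pushes.

```bash
python3 -m creep '[[[0,-0.008,0,-0.089,-1],[0,0,0,0,-1]]]'; python3 -m creep '[[[0,-0.008,0,-0.089,-1],[0,0,0,0,-1]]]';python3 -m creep '[[[0,-0.004,0,-0.0445,-1],[0,0,0,0,-1]]]'
```

```text
clock: 8.3
ee_pos: [0.6705, 0.1196, 0.0802]
tcp_rot: [-3.13, 0.004, 0.379]
force: [-23.8, 17.9, 18.9]
width: 0.0174
grip_force: 24.3
clock: 8.5
ee_pos: [0.67, 0.1211, 0.0803]
tcp_rot: [-3.135, 0.002, 0.445]
force: [-13.6, 8.2, 13.6]
width: 0.0172
grip_force: 22.6
clock: 8.7
ee_pos: [0.6696, 0.1219, 0.0804]
tcp_rot: [-3.138, 0.001, 0.478]
force: [-10.1, 4.3, 11.7]
width: 0.0176
grip_force: 22.1
```

```bash
python3 -m creep '[[[0,-0.003,0,-0.033,-1],[0,0,0,0,-1]]]'; python3 -m creep '[[[0,-0.003,0,-0.033,-1],[0,0,0,0,-1]]]';python3 -m creep '[[[0,-0.003,0,-0.033,-1],[0,0,0,0,-1]]]'
```

```text
clock: 8.9
ee_pos: [0.6692, 0.1226, 0.0805]
tcp_rot: [-3.139, 0.001, 0.502]
force: [-6.7, 1.2, 9.3]
width: 0.0171
grip_force: 21.8
clock: 9.1
ee_pos: [0.6687, 0.1236, 0.0805]
tcp_rot: [-3.141, 0.0, 0.527]
force: [-3.8, -0.5, 7.0]
width: 0.0171
grip_force: 21.6
clock: 9.3
ee_pos: [0.6679, 0.1252, 0.0805]
tcp_rot: [3.142, -0.0, 0.553]
force: [-1.6, -1.5, 6.5]
width: 0.0171
grip_force: 21.5
```

The force changes sign: the handle pulls forward at about 31°, with the hard stop near 29°. It is past centre, so I nudge it forward, release, rise and check.

```bash
python3 -m creep '[[[0,0.006,0,0.066,-1],[0,0,0,0,-1],[0,0,0,0,0],[0,0,0,0,0],[0,0,0,0,1],[0,0,0,0,1],[0,0,0,0,1],[0,0,0,0,1]]]'
python3 -m creep '[[[0,0,0,0,1],[0,0,-0.03,0,1],[0,0,-0.03,0,1],[0,0,-0.03,0,1],[0,0,-0.03,0,1],[0,0,0,0,1]]]'
python3 - <<'E'
from h import *
np.set_printoptions(precision=4,suppress=True)
for c in('top','side'):
    im=get_image(c); save(im,c+'4.png')
    P=cloud(im); x,y,z=P[...,0],P[...,1],P[...,2]; f=im['frame'].astype(int)
    g=(abs(z-.067)<.008)&(x>.605)&(x<.7)&(y>.06)&(y<.16)&(f.max(-1)-f.min(-1)<35); q=P[g]
    if len(q)>5:
        m=q.mean(0); u=np.linalg.svd(q[:,:2]-m[:2])[2][0]; print(m,len(q),np.degrees(np.arctan2(u[1],u[0])))
    for t,zz in (('clamp_grip',.092),('clamp_pivot',.092),('jar_mouth',.11),('lid',.088),('lid_stud',.112),('jar_badge',.048)):
        print(c,t,[(round(d['conf'],2),d['location'],atz(im,d['location'],zz)[:2]) for d in pinpoint(t,c)[:3]])
    for d in silhouettes('lid',c)[:3]:
        p=d['pixels']; t=P[p&(abs(z-.112)<.005)]
        if len(t): print('lid top',d['conf'],t.mean(0),len(t),t.min(0),t.max(0))
E
```

```text
clock: 10.1
ee_pos: [0.6702, 0.1214, 0.0797]
tcp_rot: [-3.142, 0.0, 0.5]
force: [0.4, 0.9, -0.5]
width: 0.0855
grip_force: 0.0
clock: 10.7
ee_pos: [0.6719, 0.1214, 0.1734]
tcp_rot: [3.14, -0.005, 0.499]
force: [0.5, 0.0, 0.5]
width: 0.0852
grip_force: 0.0
[0.6332 0.0999 0.07  ] 209 -149.80220196448695
top clamp_grip [(0.74, [388.9, 155.8], array([ 0.6782, -0.1247])), (0.62, [266.1, 159.3], array([0.6707, 0.126 ]))]
top clamp_pivot [(0.67, [286.7, 192.0], array([0.6026, 0.083 ]))]
top jar_mouth [(0.54, [342.1, 204.1], array([ 0.5747, -0.0275])), (0.33, [324.9, 206.0], array([0.5708, 0.0063]))]
top lid [(0.98, [407.3, 302.7], array([ 0.385, -0.153])), (0.87, [342.7, 205.0], array([ 0.5768, -0.0298])), (0.58, [360.5, 293.0], array([ 0.4032, -0.0629]))]
top lid_stud [(0.65, [355.1, 303.8], array([ 0.3832, -0.0503])), (0.59, [351.4, 195.5], array([ 0.5915, -0.0458])), (0.56, [417.6, 298.1], array([ 0.3941, -0.1684]))]
top jar_badge [(0.54, [356.3, 199.3], array([ 0.5961, -0.0605]))]
lid top 0.93 [ 0.5711 -0.0303  0.1128] 696 [ 0.5426 -0.0587  0.1071] [ 0.6011 -0.0016  0.1169]
[0.6369 0.1006 0.0678] 118 -150.0744815256338
side clamp_grip [(0.84, [326.9, 150.6], array([0.6687, 0.1157])), (0.67, [350.8, 294.5], array([ 0.4782, -0.2874]))]
side clamp_pivot [(0.86, [310.2, 166.6], array([0.5987, 0.0802]))]
side jar_mouth [(0.58, [319.6, 194.2], array([ 0.5575, -0.0376]))]
side lid [(0.78, [267.3, 260.8], array([ 0.3801, -0.1334])), (0.73, [324.3, 198.6], array([ 0.5711, -0.0352])), (0.71, [274.5, 296.1], array([ 0.3562, -0.2159]))]
side lid_stud [(0.97, [332.2, 193.3], array([ 0.5823, -0.0516])), (0.79, [284.4, 298.5], array([ 0.3637, -0.2454])), (0.68, [257.2, 252.3], array([ 0.3657, -0.1226]))]
side jar_badge [(0.94, [337.2, 211.5], array([ 0.596 , -0.0524]))]
lid top 0.67 [ 0.5706 -0.0324  0.1104] 368 [ 0.5423 -0.0618  0.1071] [ 0.5997 -0.0016  0.114 ]
```

The handle stayed at about 30° after release, so it is locked. The lid centre is about (0.5713, -0.0308), and I move above it.

```bash
python3 -m creep '[[[0,0,0,-0.171,1],[0,0,0,-0.171,1],[-0.0475,0.0105,0,0,1],[-0.0475,0.0105,0,0,1],[-0.0475,0.0105,0,0,1],[-0.0475,0.0105,0,0,1],[-0.0475,0.0105,0,0,1],[0,0,0,0,1]]]' 20
python3 - <<'E'
from h import *
s=read_state();print(s['ee_pos'],s['tcp_rot'],s['joints'])
psi=s['tcp_rot'][2]; d=np.array([.5713,-.0308])-s['ee_pos'][:2]
print('tool dx dy norm',d@[np.cos(psi),np.sin(psi)]/.75,d@[np.sin(psi),-np.cos(psi)]/.75)
im=get_image('side'); save(im,'s5.png')
b=im['frame'][100:260,240:440,::-1];cv2.imwrite('pics/v7.png',cv2.resize(b,(750,600),interpolation=2))
E
```

```text
clock: 12.3
ee_pos: [0.5674, -0.036, 0.1704]
tcp_rot: [3.141, 0.0, 0.761]
force: [0.9, 0.3, 0.6]
width: 0.0856
grip_force: 0.0
[ 0.56737299 -0.0360383   0.1704169 ] [3.14127131e+00 1.83135763e-04 7.61009248e-01] [-0.5883361   0.2865379   0.6799972   1.72621451 -0.19174652  1.19637851
 -0.66752416]
tool dx dy norm 0.008608423490461292 -0.001446652648342113
```

View pics/v7.png

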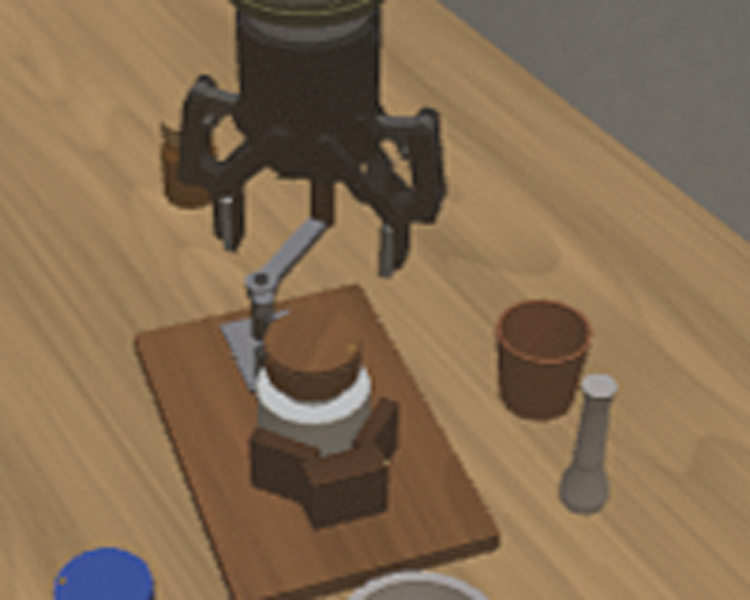

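Fingers are above the lid and the handle is still locked. I correct the small offset, descend and close lightly.

```bash
python3 -m creep '[[[0.0086,-0.0014,0,0,1],[0,0,0.031,0,1],[0,0,0.031,0,1],[0,0,0.031,0,1],[0,0,0.031,0,1],[0,0,0,0,1],[0,0,0,0,1]]]' 20
python3 -m creep '[[[0,0,0,0,0.5],[0,0,0,0,0.5],[0,0,0,0,0.3]]]'
python3 -m creep '[[[0,0,0,0,-0.1],[0,0,0,0,-0.1],[0,0,0,0,-0.1]]]'
```

```text
clock: 13.05
ee_pos: [0.5739, -0.0243, 0.077]
tcp_rot: [-3.141, 0.001, 0.77]
force: [0.3, -0.1, 0.1]
width: 0.0853
grip_force: 0.0
clock: 13.35
ee_pos: [0.575, -0.0258, 0.0783]
tcp_rot: [3.139, -0.003, 0.768]
force: [3.7, -1.6, 3.5]
width: 0.0587
grip_force: 22.3
clock: 13.65
ee_pos: [0.575, -0.0258, 0.0783]
tcp_rot: [3.139, -0.003, 0.768]
force: [2.9, -2.6, 7.1]
width: 0.0586
grip_force: 22.5
```

The tool is about 6 mm off along its x (the earlier reading lagged), so I open, shift and close again.

```bash
python3 -m creep '[[[0,0,0,0,1],[0,0,0,0,1],[0,0,0,0,1],[-0.004,0.001,0,0,1],[-0.004,0.001,0,0,1],[0,0,0,0,1],[0,0,0,0,1],[0,0,0,0,1]]]' 20
python3 - <<'E'
from h import *
im=get_image('side')
for i in range(2):
  s=read_state();print(s['ee_pos'],s['tcp_rot'])
  if not i: im=get_image('top')
psi=s['tcp_rot'][2]; d=np.array([.5713,-.0308])-s['ee_pos'][:2]
print('tool dx dy norm',d@[np.cos(psi),np.sin(psi)]/.75,d@[np.sin(psi),-np.cos(psi)]/.75)
E
```

```text
clock: 14.45
ee_pos: [0.5701, -0.0305, 0.0768]
tcp_rot: [-3.141, -0.0, 0.768]
force: [-0.1, 0.2, -0.7]
width: 0.0854
grip_force: 0.0
[ 0.57016833 -0.03046791  0.07678726] [-3.14150449e+00 -1.70541045e-04  7.68280681e-01]
[ 0.57016633 -0.03048888  0.07680334] [-3.14150372e+00 -1.39317870e-04  7.68268932e-01]
tool dx dy norm 0.000798729147081219 0.0013486779458452838
```

```bash
python3 -m creep '[[[0.0008,0.0007,0,0,1],[0,0,0,0,0.5],[0,0,0,0,0.4],[0,0,0,0,0.2],[0,0,0,0,-0.1],[0,0,0,0,-0.1],[0,0,0,0,-0.1],[0,0,0,0,-0.1]]]' 20
```

```text
clock: 15.35
ee_pos: [0.5706, -0.0302, 0.077]
tcp_rot: [-3.141, -0.0, 0.768]
force: [-3.7, 1.6, 5.2]
width: 0.0583
grip_force: 20.8
```

Lateral force now has the opposite sign, so I centre back 1 mm, then grip firmly.

```bash
python3 -m creep '[[[0,-0.0013,0,0,-0.1],[0,0,0,0,-0.1]]]' 20
python3 -m creep '[[[0,0,0,0,-0.5],[0,0,0,0,-0.5],[0,0,0,0,-0.5]]]' 90
python3 -m creep '[[[0,0,0,-0.1,-0.5],[0,0,0,-0.1,-0.5],[0,0,0,0,-0.5]]]'
```

```text
clock: 15.55
ee_pos: [0.5706, -0.0301, 0.077]
tcp_rot: [3.141, -0.001, 0.768]
force: [0.9, 0.2, 2.1]
width: 0.0581
grip_force: 21.3
clock: 15.85
ee_pos: [0.5706, -0.0301, 0.0774]
tcp_rot: [3.141, -0.001, 0.768]
force: [-1.8, -0.2, 7.5]
width: 0.0575
grip_force: 94.0
clock: 16.15
ee_pos: [0.5708, -0.0303, 0.0774]
tcp_rot: [3.141, -0.001, 0.927]
force: [-0.5, -1.5, 5.3]
width: 0.0573
grip_force: 94.7
```

```bash
python3 -m creep '[[[0,0,0,-0.1,-0.5],[0,0,0,-0.1,-0.5],[0,0,0,-0.1,-0.5],[0,0,0,-0.1,-0.5],[0,0,0,-0.1,-0.5],[0,0,0,-0.1,-0.5],[0,0,0,0,-0.5]]]'
python3 - <<'E'
from h import *
np.set_printoptions(precision=4,suppress=True)
print(read_state()['wrist_torque'])
for c in('side','top'):
    im=get_image(c); save(im,c+'6.png')
    for t,zz in (('lid_stud',.112),('jar_badge',.048),('clamp_grip',.092)):
        print(c,t,[(round(d['conf'],2),d['location'],atz(im,d['location'],zz)[:2]) for d in pinpoint(t,c)[:3]])
a=cv2.imread('pics/side0.png')[170:240,290:360];b=cv2.imread('pics/side6.png')[170:240,290:360]
cv2.imwrite('pics/v8.png',np.hstack([cv2.resize(i,(400,400),interpolation=2) for i in(a,b)]))
E
```

```text
clock: 16.85
ee_pos: [0.5711, -0.0304, 0.0775]
tcp_rot: [3.14, -0.0, 1.399]
force: [1.0, -1.4, 5.5]
width: 0.0574
grip_force: 94.7
[-0.2231  0.0562  0.2124]
side lid_stud [(0.96, [259.6, 251.7], array([ 0.3704, -0.1237])), (0.95, [334.9, 187.9], array([ 0.5971, -0.0392])), (0.7, [286.2, 294.5], array([ 0.3703, -0.2395]))]
side jar_badge [(0.78, [335.3, 211.6], array([ 0.592 , -0.0504]))]
side clamp_grip []
top lid_stud [(0.78, [419.0, 298.9], array([ 0.3927, -0.171 ]))]
top jar_badge []
top clamp_grip [(0.7, [268.9, 161.2], array([0.6667, 0.1202]))]
```

View pics/v8.png

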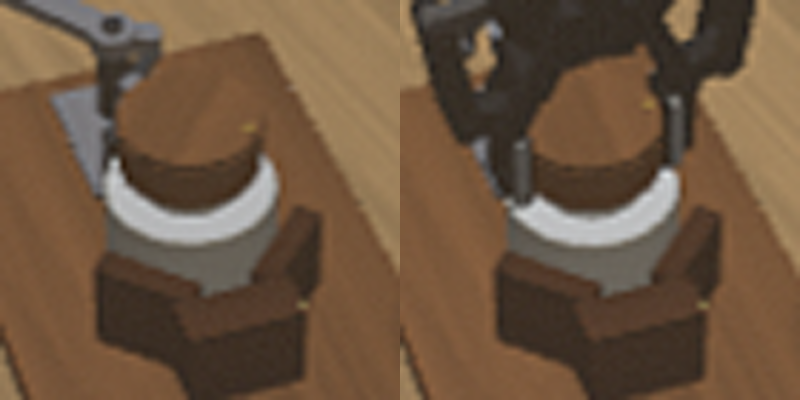

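The stud has turned with the gripper and the badge has not moved. I continue to about 68°.

```bash
python3 -m creep '[[[0,0,0,-0.1,-0.5],[0,0,0,-0.1,-0.5],[0,0,0,-0.1,-0.5],[0,0,0,-0.1,-0.5],[0,0,0,-0.1,-0.5],[0,0,0,-0.1,-0.5],[0,0,0,-0.1,-0.5],[0,0,0,0,-0.5]]]'
python3 -m creep '[[[0,0,0,0,-0.5],[0,0,0,0,-0.5]]]'; python3 -c "
from h import *
print(read_state()['wrist_torque'])"
```

```text
clock: 18.05
ee_pos: [0.5721, -0.0299, 0.0787]
tcp_rot: [3.138, 0.001, 1.949]
force: [0.5, 0.3, 13.1]
width: 0.0575
grip_force: 95.6
clock: 18.25
ee_pos: [0.5721, -0.0299, 0.0787]
tcp_rot: [3.138, 0.001, 1.946]
force: [-0.0, -0.1, 14.1]
width: 0.0571
grip_force: 95.6
[-0.02780865  0.18393592  0.08211887]
```

The lid has popped at 67.5°. I lift straight up about 37 mm.

```bash
python3 -m creep '[[[0,0,-0.005,0,-0.5],[0,0,-0.005,0,-0.5],[0,0,-0.008,0,-0.5],[0,0,-0.008,0,-0.5],[0,0,-0.008,0,-0.5],[0,0,-0.008,0,-0.5],[0,0,-0.008,0,-0.5],[0,0,0,0,-0.5]]]'
python3 - <<'E'
from h import *
np.set_printoptions(precision=4,suppress=True)
for c in('side','top'):
    im=get_image(c); save(im,c+'7.png'); P=cloud(im)
    for t,zz in (('lid',.125),('lid_stud',.149),('jar_badge',.048),('jar_mouth',.11),('clamp_grip',.092)):
        print(c,t,[(round(d['conf'],2),d['location'],atz(im,d['location'],zz)[:2]) for d in pinpoint(t,c)[:3]])
    for d in silhouettes('lid',c)[:4]:
        q=P[d['pixels']]; q=q[(abs(q[:,0]-.571)<.03)&(abs(q[:,1]+.03)<.03)]
        if len(q)>20: print('lid',d['conf'],len(q),np.percentile(q[:,2],[2,25,50,75,90]))
s=read_state(); print(s['ee_pos'],s['tcp_rot'],s['force'],s['clock'])
b=cv2.imread('pics/side7.png')[120:240,260:420];cv2.imwrite('pics/v9.png',cv2.resize(b,(800,600),interpolation=2))
E
```

```text
clock: 19.05
ee_pos: [0.5706, -0.0299, 0.1153]
tcp_rot: [3.14, 0.0, 1.946]
force: [-0.4, 0.1, -0.6]
width: 0.0573
grip_force: 97.1
side lid [(0.93, [268.4, 263.7], array([ 0.3692, -0.1697])), (0.82, [275.7, 293.0], array([ 0.3524, -0.2357])), (0.7, [323.6, 182.5], array([ 0.5771, -0.0225]))]
side lid_stud [(0.97, [288.2, 294.2], array([ 0.3641, -0.2648])), (0.75, [257.8, 252.0], array([ 0.3577, -0.1532]))]
side jar_badge [(0.73, [337.0, 214.5], array([ 0.5903, -0.0606]))]
side jar_mouth [(0.74, [320.2, 192.3], array([ 0.5619, -0.0328])), (0.52, [321.3, 225.3], array([ 0.5119, -0.1229]))]
side clamp_grip []
lid 0.88 337 [0.1253 0.1401 0.1473 0.1487 0.1495]
top lid [(0.9, [406.3, 301.0], array([ 0.389 , -0.1446]))]
top lid_stud [(0.56, [418.5, 295.0], array([ 0.4002, -0.1627]))]
top jar_badge [(0.21, [267.1, 158.7], array([0.6842, 0.1288]))]
top jar_mouth []
top clamp_grip [(0.86, [268.8, 161.0], array([0.6671, 0.1204]))]
[ 0.5702 -0.0299  0.1142] [-3.1416 -0.0001  1.9462] [ 0.4048 -0.1009 -1.2541] 19.75
```

View pics/v9.png

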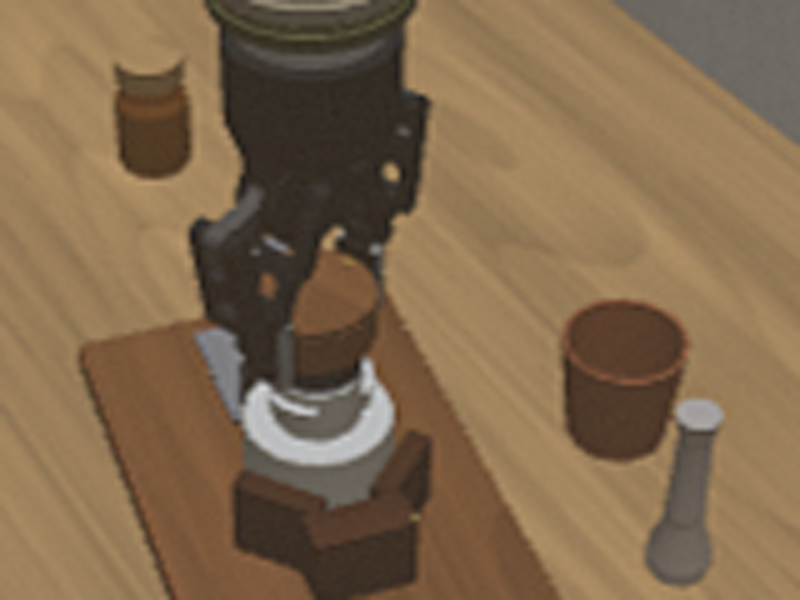

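The lid is held level. Its top is at about 0.149 m, so its lower edge is at 0.125 m, 15 mm above the mouth. The clamp is still locked and the badge is where it was.

```bash
python3 -c "
from cell import *
print(hand_in())"
```

```text
the job is handed in; nothing more can be done
None
```

I handed in the job at about 20 s: clamp locked over centre, lid twisted off at about 67° without turning the jar, and held level about 15 mm above the mouth, with no other wares touched.

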